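# Push the terminal block to the scribed line and set the magnifier over it

## Robot

A 6-joint arm with a two-finger parallel gripper is mounted at the origin on the work surface. World frame = base frame: x ahead of the robot, y to its left, z up, the work surface at z = 0. Lengths are in m, angles in rad, forces in N, time in s.
With the tool pointing down it reaches from about 0.3 to 0.775 m from the base axis. Payload 14.6 kg.
Tool frame: the origin (TCP) lies midway between the tips of the shut fingers; the grasp point (between the pads) lies ctrl.hold_point_z behind it (ctrl.hold_point_z is the distance from the TCP to the grasp point, in m); z points along the fingers, x is the direction in which the jaws open and shut, and the axes are right-handed (so a half turn about z gives the same grasp; the last joint's range is limited). The gripper opens to 94 mm and grips with 3 to 60 N. Pads are 16 mm wide; open, the fingers measure 119 mm over their backs; the gripper's body (75 mm by 177 mm) begins 78 mm behind the grasp point.
Start: joints at [1.174, 0.3, 1.521, -0, 1.321, -0.067], TCP at [0.178, 0.52, 0.205] pointing down, gripper open.
Joint ranges: [-3.03, 3.03], [-0.79, 2.21], [0.23, 2.52], [-1.04, 4.18], [0, 3.07], [-2.55, 2.55]. Speed limits (rad/s): [2.22, 2.22, 2.57, 3.14, 3.14, 3.14].

## Interface

Orientations are given as [roll, pitch, yaw] about the fixed x, y, z axes, in that order (R = Rz(yaw) Ry(pitch) Rx(roll)).
In Python, from station import ctrl gives the robot as it stands. The module is installed in compiled form; this text tells all that it offers.
- The arm moves only by the tool play_rows, never from a script. Its argument "series" is a list of rows, each a list of 7 numbers: the turn, a rotation vector about the tool's x, y, z in degrees, then the shift along the tool's x, y, z in cm, then the finger opening in cm, from 0 to 9.4. A call has 1 to 5 rows; each row shifts and turns the commanded pose from where the row before left it, along the tool's axes as they then stand; what a row does not reach is not made up. A row lasts 1/10 s, in which the tool goes at most 50 mm and 8.59 degrees, less where a joint would pass 70% of its speed; a pose out of reach is approached as far as the arm can. A call with a gripper value outside its range is refused whole. The fingers move at their own pace and stop on an object; "squeeze" is the grip in N (left out, the last holds). Time passes only in rows, so rows that do not move let the fingers close. It gives the time, the measured TCP pose, the force and the opening at its end, in the units of the state.
- ctrl.get_obs(): the state, without advancing time (a new reading comes with each control period).
- ctrl.camera(name): name is "scene" or "top"; returns the picture (400x640x3 uint8, red, green, blue); there is no depth.
- ctrl.camera_params(name): a dict with "fx", "fy", "cx", "cy" (pixels), "pose" (4x4, takes a point from camera to world coordinates). Camera axes: x right, y down, z forward; pixel columns grow to the right and rows downward; lengths in m; the calibration is good to about 2 mm. A picture is of the moment at which its call begins. camera_params takes no time and is no camera call.
- ctrl.hand_in(): hands the job in, once; it reports no verdict.
The state is a dict: "time_s": time; "qpos": joint angles; "joint_vel": joint speeds; "tau": joint torques, N m; "ee_pos": TCP position; "eef_rot": TCP orientation; "force": force on the tool from outside, world axes, zero at the start; "moment": the same for the moment, N m; "grip_width": finger opening in m.
Only numpy, scipy, OpenCV 4.12 (cv2) and the standard library are available. Lean on these libraries where they do the work, as an engineer would, in place of code of your own. Each camera call takes 0.05 s, during which the arm holds its last target. There are 200 camera calls.

## Task

Push the terminal block across the steel marking-out plate, never lifting it, until the whole of its leading edge meets the scribed line, square to it and without overrunning it. Let go of the block, then stand the magnifier gently upright on the plate beyond the line with its lens over the middle of that edge, clear of the block, so the inspector can check it. Leave the seal punch and the three brass screws where they are.

Things in the scene. Friction and masses are not known exactly. Their poses are not given: they have to be found in the camera images.
- line (a point): Middle of the dark scribed line (2 mm wide, 200 mm long along this y) on top of a bare steel marking-out plate, 330 x 220 x 5 mm, fixed, top 5 mm above the bench. x: the way to push the block (away from the robot, within 15 degrees); z up. The plate reaches 205 mm behind the line (-x), 125 mm beyond it and 110 mm to either side.
- block: Cream enamel terminal block, loose on the plate: 78 mm (x) by 110 mm (y), 32 mm high, ribs on top to 40 mm; 0.4 to 0.8 kg. Origin: centre of its underside; +x to its leading face, towards the line. Starts 40 to 85 mm short of the line, up to 11 degrees out of square. Slides without tipping when pushed on its rear face; two spread fingertips square it up.
- block_back (a point): Centre of the block's upright rear face (16 mm above its underside): the face to push on. Axes as the block's.
- edge_mid (a point): Middle of the block's lower leading edge (the 110 mm edge nearest the line), on the underside. Axes as the block's.
- edge_left (a point): Left (+y) end of that leading edge.
- edge_right (a point): Right (-y) end of that leading edge.
- magnifier: Chrome magnifier, loose, 0.25 to 0.5 kg, 106 mm high: squat round base 64 mm across, 14 mm thick; stem 12 mm thick; level round lens 59 mm across its frame, held out on an arm; upright square grip on top. Starts on the bench left or right of the plate. Origin: centre of the base's underside; the lens arm points to its -x.
- mag_grip (a point): Centre of the magnifier's grip, a chrome post 20 mm (x) by 18 mm (y), 30 mm tall, straight above the base, 91 mm above its underside. The nearest thing below it is the lens arm, with its top 64 mm above the underside. Axes as the magnifier's.
- mag_lens (a point): Centre of the magnifier's lens, 65 mm from the stem axis along the magnifier's -x and 60 mm above the underside of the base; the lens frame is 7 mm thick, its bottom 57 mm above the underside, so it passes over the block when both stand on the plate.
- punch: Tarnished steel seal punch lying on the bench on the side of the plate opposite the magnifier, 120 mm long along its x, 18 mm thick. Bystander. Origin: under its middle.
- screw0: Brass meter screw standing on its wide head on the bench near the far end of the plate: head 22 mm across and 5 mm thick, 25 mm high in all. Bystander. Origin: centre of its underside.
- screw1: Brass meter screw standing on its wide head on the bench near the far end of the plate: head 22 mm across and 5 mm thick, 25 mm high in all. Bystander. Origin: centre of its underside.
- screw2: Brass meter screw standing on its wide head on the bench near the far end of the plate: head 22 mm across and 5 mm thick, 25 mm high in all. Bystander. Origin: centre of its underside.
Not all that is in view belongs to the job. Of the things that look like the magnifier, the larger one is meant. There is more than one size of the block; the one meant has the size given above.

How it is judged:
On the way, in this order (a step that is already met when the one before it is completed fails the run):
1. the block's leading edge lies on the line and the robot has let go of the block (x of edge_left in the frame of line between -0.003 and 0.003 m and x of edge_right in the frame of line between -0.003 and 0.003 m and y of edge_mid in the frame of line between -0.045 and 0.045 m and contact force between the fingers and block below 0.1 N and linear speed of block below 0.01 m/s), for 0.2 s.
2. the magnifier stands on the plate beyond the line with its lens over the middle of the edge (horizontal distance between mag_lens and edge_mid below 0.012 m and angle between magnifier's own z axis and vertical below 0.06 rad and z of magnifier in the frame of line between -0.003 and 0.004 m and x of magnifier in the frame of line above 0 m and contact force between magnifier and block below 0.1 N), for 0.2 s.
At the end, for the whole second after the job is handed in: Both ends of the leading edge within 3 mm of the line, its middle within 45 mm of the line's middle; magnifier upright (0.06 rad) on the plate, base centre beyond the line, lens centre within 12 mm (from above) of the edge's middle, clear of the block; both at rest (all of step 2 and x of edge_left in the frame of line between -0.003 and 0.003 m and x of edge_right in the frame of line between -0.003 and 0.003 m and y of edge_mid in the frame of line between -0.045 and 0.045 m and linear speed of each of block, magnifier below 0.01 m/s); the robot touches nothing.
It fails at once if the block is lifted off the plate (its underside 8 mm above it) (z of block in the frame of line above 0.008 m).
It fails at once if the block overruns the line (an end of its leading edge more than 6 mm past the middle of the line) (x of any of edge_left, edge_right in the frame of line above 0.006 m).
It fails at once if the magnifier is tipped by more than 0.5 rad (angle between magnifier's own z axis and vertical above 0.5 rad).
It fails at once if the magnifier is dropped (it falls faster than 0.4 m/s, about 10 mm, out of the fingers) (linear speed of magnifier above 0.4 m/s and contact force between the fingers and magnifier below 0.5 N).
It fails at once if the seal punch or a screw is moved by more than 15 mm (distance of any of punch, screw0, screw1, screw2 from where it was at the start of the episode above 0.015 m).
It also fails if it takes over 64 s, if anything falls off the work surface, if the arm or the gripper's body presses on something with over 40 N, if the wrist force passes 120 N, or if a joint passes its speed limit or range.

## Working session

There is one attempt and no reset: what is moved stays moved. The work goes in short steps, Python scripts to look and compute and a tool call to move; the robot and the scene stay as the last step left them, time stands still between calls to the robot, and variables do not carry over. Pictures are saved under pics/ and viewed, about 8 in all and at most 12, crops included, and the job is handed in when it is done.

Besides the shell and the picture viewer there is one more tool, called as a command line: name --pt "numbers of a row" for each row, then --argument value for the rest. play_rows: Moves the arm, as the interface text tells. Its arguments: {"type":"object","properties":{"series":{"type":"array"},"squeeze":{"type":"number"}},"required":["series"]}

```bash
mkdir -p pics; cat > h.py <<'E'
import numpy as np, cv2
from station import ctrl
def ray(name,uv,z):
    p=ctrl.camera_params(name);T=np.array(p["pose"]);uv=np.atleast_2d(np.array(uv,float))
    d=np.c_[(uv[:,0]-p["cx"])/p["fx"],(uv[:,1]-p["cy"])/p["fy"],np.ones(len(uv))]@T[:3,:3].T
    o=T[:3,3];return o+d*((z-o[2])/d[:,2])[:,None]
def proj(name,P):
    p=ctrl.camera_params(name);T=np.array(p["pose"]);c=(np.atleast_2d(P)-T[:3,3])@T[:3,:3]
    return np.c_[p["fx"]*c[:,0]/c[:,2]+p["cx"],p["fy"]*c[:,1]/c[:,2]+p["cy"]]
def snap(name,fn):
    im=cv2.cvtColor(np.asarray(ctrl.camera(name)),cv2.COLOR_RGB2BGR);cv2.imwrite("pics/"+fn,im);return im
E
python3 - <<'E'
from h import *
snap("top","t0.png");snap("scene","s0.png")
for n in("top","scene"):
    p=ctrl.camera_params(n);print(n,p["fx"],p["cx"],p["cy"]);print(np.round(p["pose"],3))
print(ctrl.hold_point_z,ctrl.get_obs())
E
```

```text
top 507.18920262527786 324.22420634554754 204.76531883075842
[[ 0.023 -0.996  0.091  0.371]
 [-1.    -0.024 -0.008 -0.016]
 [ 0.01  -0.091 -0.996  1.481]
 [ 0.     0.     0.     1.   ]]
scene 438.2192145550441 323.46317207775354 200.1892646222445
[[-0.787  0.504 -0.356  0.838]
 [ 0.617  0.641 -0.456  0.448]
 [-0.002 -0.578 -0.816  0.936]
 [ 0.     0.     0.     1.   ]]
0.0188 {'time_s': 0.1, 'qpos': array([ 1.17439625e+00,  3.00407749e-01,  1.52148412e+00,  3.26958319e-06,
        1.32069223e+00, -6.65908688e-02]), 'joint_vel': array([ 0.00103087, -0.00130064, -0.00166323,  0.00069724,  0.00144028,
       -0.00072759]), 'tau': array([ 1.65931659e-03, -5.32638180e+01, -3.53282940e+01,  7.09500653e-02,
        2.34721228e-02, -9.03602859e-05]), 'ee_pos': array([0.17803677, 0.52015558, 0.2049621 ]), 'eef_rot': array([-3.14152352e+00,  9.89030141e-04,  1.24098635e+00]), 'force': array([ 0.03312453,  0.07425766, -0.52402218]), 'moment': array([-0.01426183,  0.00603359,  0.0021279 ]), 'grip_width': 0.09404240504681156}
```

View pics/t0.png

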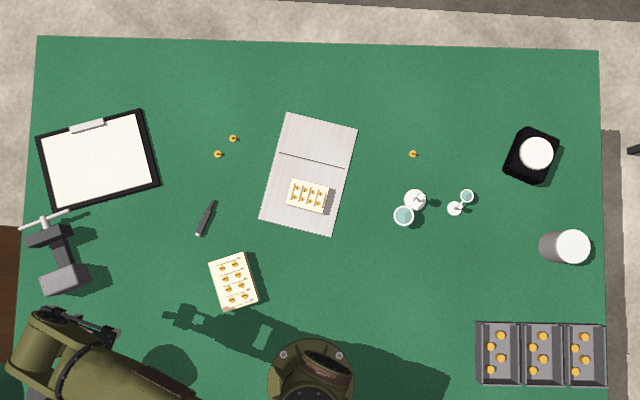

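View pics/s0.png

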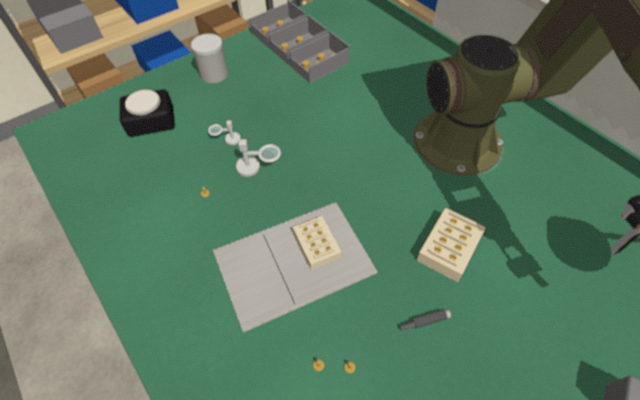

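The top view shows the plate with the line at about (281,153)–(349,171) and the block at (309,195). The large magnifier's base is at (415,200) with its lens at (403,215), and the punch is at (206,218). The screws are at (218,154), (233,138) and (413,154). The scene view agrees. Next I'll crop both views.

```bash
python3 - <<'E'
from h import *
t=cv2.imread("pics/t0.png");s=cv2.imread("pics/s0.png")
a=cv2.resize(t[100:250,240:440],None,fx=2,fy=2,interpolation=cv2.INTER_CUBIC)
a2=cv2.resize(t[105:245,250:370],(400,467),interpolation=cv2.INTER_CUBIC)[:300]
b=cv2.resize(s[190:335,205:385],(400,300),interpolation=cv2.INTER_CUBIC)
c=cv2.resize(s[125:200,200:300],(400,300),interpolation=cv2.INTER_CUBIC)
cv2.imwrite("pics/m0.png",np.vstack([np.hstack([a,a2]),np.hstack([b,c])]))
for n,im,roi in(("top",t,(240,100,380,250)),("scene",s,(205,190,390,335))):
    x0,y0,x1,y1=roi
    hsv=cv2.cvtColor(im,cv2.COLOR_BGR2HSV)
    m=np.zeros(im.shape[:2],np.uint8);m[y0:y1,x0:x1]=((hsv[y0:y1,x0:x1,1]<100)|(hsv[y0:y1,x0:x1,0]<40)).astype(np.uint8)*255
    cs,_=cv2.findContours(m,0,1);c=max(cs,key=cv2.contourArea)
    hull=cv2.convexHull(c);r=cv2.approxPolyDP(hull,5,True)[:,0]
    print(n,r.tolist(),np.round(ray(n,r,0.005)[:,:2],4).tolist())
for (n,uv) in(("top",(308,175)),("scene",(320,240))): print(n, im[uv[1],uv[0]])
print("base",ray("top",[(415,200)],.014),ray("scene",[(248,167)],.014))
E
```

```text
top [[286, 111], [357, 129], [330, 237], [257, 218]] [[0.7828, 0.0919], [0.7338, -0.12], [0.4122, -0.0469], [0.4625, 0.1668]]
scene [[336, 201], [378, 272], [243, 333], [211, 250]] [[0.4078, -0.0505], [0.4586, 0.1674], [0.7828, 0.0953], [0.7358, -0.1245]]
top [ 94 125  74]
scene [165 198 213]
base [[ 0.525307   -0.29199697  0.014     ]] [[ 0.52899789 -0.28208099  0.014     ]]
```

View pics/m0.png

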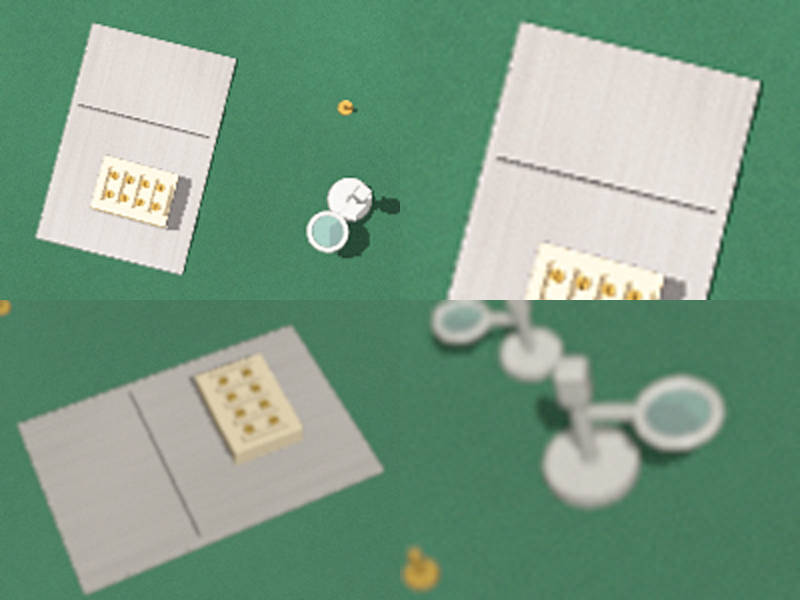

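The crops show the block short of the line and turned slightly. The magnifier's lens arm points toward the robot. Next I'll fit the line and the block to sub-pixel accuracy.

```bash
cat >> h.py <<'E'
def line_fit(n,im,ends):
    g=255-im.mean(2);a,b=map(np.array,ends);d=(b-a)/np.linalg.norm(b-a);q=np.array([-d[1],d[0]]);P=[]
    for t in np.linspace(.06,.94,60):
        c=a+t*(b-a);o=np.arange(-4,4.01,.25);pt=(c+o[:,None]*q).astype(np.float32)
        v=cv2.remap(g.astype(np.float32),pt[None,:,0],pt[None,:,1],1)[0];w=np.clip(v-np.median(v)-8,0,None)
        if w.sum()>10:P.append(c+q*(w@o)/w.sum())
    P=np.array(P,np.float32);vx,vy,x,y=cv2.fitLine(P,cv2.DIST_HUBER,0,.01,.01)[:,0]
    pr=(P-[x,y])@[vx,vy];return np.array([[x,y]]+np.outer([pr.min(),pr.max()],[vx,vy])) ,len(P)
def block_hull(im,roi):
    x0,y0,x1,y1=roi;c=im[y0:y1,x0:x1].astype(int);B,R=c[...,0],c[...,2]
    m=((R-B)>30).astype(np.uint8)
    m=cv2.morphologyEx(m,cv2.MORPH_OPEN,np.ones((3,3)))
    cs,_=cv2.findContours(m,0,cv2.CHAIN_APPROX_NONE);k=max(cs,key=cv2.contourArea)
    return cv2.convexHull(k)[:,0]+[x0,y0],k[:,0]+[x0,y0]
E
python3 - <<'E'
from h import *
t=cv2.imread("pics/t0.png");s=cv2.imread("pics/s0.png")
for n,im,e,roi in(("top",t,((280,153),(344,169)),(275,165,345,225)),("scene",s,((265,236),(294,302)),(285,205,350,275))):
    L,k=line_fit(n,im,e);W=ray(n,L,.005)[1 if len(L)==3 else 0:,:2]
    W=ray(n,L,.005)[-2:,:2];d=W[1]-W[0]
    if d[1]<0:d=-d
    print(n,k,L.round(2).tolist(),W.round(4).tolist(),"normal yaw deg",np.degrees(np.arctan2(-d[0],d[1])).round(2))
    h,_=block_hull(im,roi);r=cv2.approxPolyDP(h.reshape(-1,1,2),2,True)[:,0]
    print(r.tolist());print("z.037",ray(n,r,.037)[:,:2].round(4).tolist());print("z.005",ray(n,r,.005)[:,:2].round(4).tolist())
T=t[165:225,275:345];S=s[205:275,285:350]
cv2.imwrite("pics/m1.png",np.hstack([cv2.resize(T,(400,343),interpolation=0),cv2.resize(S,(318,343),interpolation=0)]))
E
```

```text
top 60 [[284.0, 153.30999755859375], [340.32000732421875, 167.38999938964844]] [[0.6553, 0.094], [0.6175, -0.0728]] normal yaw deg -12.78
[[304, 186], [307, 190], [303, 200], [299, 200], [301, 187]]
z.037 [[0.5556, 0.0315], [0.5443, 0.0226], [0.5152, 0.0333], [0.5149, 0.0447], [0.5525, 0.04]]
z.005 [[0.5597, 0.0326], [0.5481, 0.0235], [0.5184, 0.0344], [0.5181, 0.0461], [0.5565, 0.0413]]
scene 60 [[265.760009765625, 240.38999938964844], [291.9800109863281, 298.1600036621094]] [[0.6171, -0.0651], [0.654, 0.0959]] normal yaw deg -12.92
[[322, 217], [340, 249], [340, 257], [311, 268], [293, 227]]
z.037 [[0.4797, -0.0174], [0.5015, 0.0787], [0.5148, 0.0949], [0.5842, 0.0759], [0.5524, -0.0379]]
z.005 [[0.467, -0.0339], [0.4896, 0.0655], [0.5033, 0.0823], [0.5752, 0.0627], [0.5422, -0.0552]]
```

View pics/m1.png

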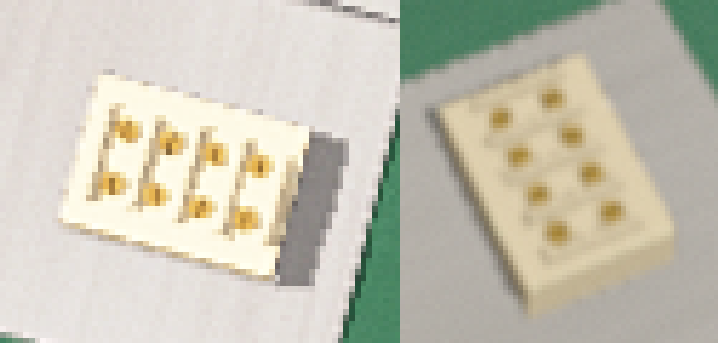

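Both views put the push direction at a yaw of about -12.85°, and the block is only about 1–2° out of square. Next I'll fit the block's edges with a tighter mask.

```bash
cat >> h.py <<'E'
YAW=np.radians(-12.85);N=np.array([np.cos(YAW),np.sin(YAW)]);M=np.array([-N[1],N[0]]);MID=np.array([.637,.014])
def lf(P): P=np.atleast_2d(P)[:,:2]-MID;return np.c_[P@N,P@M]
def edge(n,im,zs,A,B,win=5,chan=None):
    "steepest-gradient edge near world segment A-B (line frame) at height zs -> line-frame endpoints of fit, rms px"
    W=np.array([np.r_[MID+N*p[0]+M*p[1],zs] for p in(A,B)]);a,b=proj(n,W);d=(b-a)/np.linalg.norm(b-a);q=np.array([-d[1],d[0]])
    f=im.astype(np.float32);f=cv2.GaussianBlur(f,(0,0),.7);P=[]
    for t in np.linspace(.1,.9,50):
        c=a+t*(b-a);o=np.arange(-win,win+.01,.2);pt=(c+o[:,None]*q).astype(np.float32)
        v=cv2.remap(f,pt[None,:,0],pt[None,:,1],1)[0];g=np.abs(np.gradient(v,axis=0)).sum(1)
        if chan is not None:g=np.abs(np.gradient(v@np.array(chan,np.float32)))
        w=np.where(g>.6*g.max(),g,0);w*=np.abs(o-o[g.argmax()])<1.2;P.append(c+q*(w@o)/w.sum())
    P=np.array(P,np.float32);vx,vy,x,y=cv2.fitLine(P,cv2.DIST_HUBER,0,.01,.01)[:,0]
    r=(P-[x,y])@[-vy,vx];pr=(P-[x,y])@[vx,vy]
    return lf(ray(n,np.array([x,y])+np.outer([pr.min(),pr.max()],[vx,vy]),zs)),np.median(np.abs(r))
E
python3 - <<'E'
from h import *
t=cv2.imread("pics/t0.png");s=cv2.imread("pics/s0.png")
# by-eye corners from 5.714x nearest-scaled crop
c=np.array([(100,72),(310,128),(275,280),(60,220)])/5.714+[275,165]-.5
print("top corners LF .037",lf(ray("top",c,.037)).round(4).tolist())
print("top rear .005",lf(ray("top",c[2:],.005)).round(4).tolist())
k=343/70
c=np.array([(440,105),(530,290),(675,232),(585,55)],float)-[400,0];c=c/[318/65,k]+[285,205]-.5
print("scene corners LF .037",lf(ray("scene",c,.037)).round(4).tolist())
c=np.array([(530,318),(675,262)],float)-[400,0];c=c/[318/65,k]+[285,205]-.5
print("scene left bottom .005",lf(ray("scene",c,.005)).round(4).tolist())
for n,e in(("top",((280,153),(344,169))),("scene",((265,236),(294,302)))):
    L,_=line_fit(n,t if n=="top" else s,e);print(n,"line LF",lf(ray(n,L,.005)).round(4).tolist())
E
```

```text
top corners LF .037 [[-0.0668, 0.0387], [-0.0683, -0.0705], [-0.1468, -0.0722], [-0.144, 0.0394]]
top rear .005 [[-0.1445, -0.0719], [-0.1416, 0.0423]]
scene corners LF .037 [[-0.0715, -0.0725], [-0.0699, 0.0388], [-0.1446, 0.0403], [-0.1486, -0.0686]]
scene left bottom .005 [[-0.0698, 0.0371], [-0.1459, 0.0399]]
top line LF [[0.0001, 0.0821], [0.0003, -0.089]]
scene line LF [[-0.0018, -0.0816], [-0.0016, 0.0837]]
```

The block's leading edge is about 68 mm short of the line, it is offset -16 mm sideways, and its yaw is about +1°. I'll move behind it.

play_rows --pt "0 0 -6.05 0 0 0 7" --pt "0 0 0 -2.91 2.74 0 7" --pt "0 0 0 -2.91 2.74 0 7" --pt "0 0 0 -2.91 2.74 0 7" --pt "0 0 0 -2.91 2.74 0 7"

```text
time_s: 0.6
ee_pos: [0.2595, 0.381, 0.2052]
eef_rot: [-3.141, 0.0, 1.347]
force: [0.4, 0.2, 0.8]
grip_width: 0.0702
```

play_rows --pt "0 0 0 -2.91 2.74 0 7" --pt "0 0 0 -2.91 2.74 0 7" --pt "0 0 0 -2.91 2.74 0 7" --pt "0 0 0 -2.91 2.74 0 7" --pt "0 0 0 -2.91 2.74 0 7"

```text
time_s: 1.1
ee_pos: [0.3607, 0.2086, 0.2054]
eef_rot: [3.142, 0.0, 1.347]
force: [1.6, 0.5, 0.4]
grip_width: 0.07
```

play_rows --pt "0 0 0 -2.91 2.74 0 7" --pt "0 0 0 -2.91 2.74 0 7" --pt "0 0 0 -2.91 2.74 0 7" --pt "0 0 0 -2.91 2.74 0 7" --pt "0 0 0 -2.91 2.74 0 7"

```text
time_s: 1.6
ee_pos: [0.462, 0.0362, 0.2053]
eef_rot: [-3.141, 0.0, 1.346]
force: [0.3, 0.4, -0.3]
grip_width: 0.0695
```

play_rows --pt "0 0 0 0 0 0 7" --pt "0 0 0 0 0 0 7"

```text
time_s: 1.8
ee_pos: [0.4614, 0.0375, 0.205]
eef_rot: [-3.141, 0.0, 1.345]
force: [0.0, -0.2, -0.4]
grip_width: 0.0705
```

play_rows --pt "0 0 0 0 0 4 7" --pt "0 0 0 0 0 4 7" --pt "0 0 0 0 0 4 7" --pt "0 0 0 0 0 4 7" --pt "0 0 0 0 0 2 7"

```text
time_s: 2.3
ee_pos: [0.4595, 0.0391, 0.0227]
eef_rot: [-3.138, 0.001, 1.348]
force: [0.1, -0.4, 0.2]
grip_width: 0.0701
```

play_rows --pt "0 0 0 0 0 1 7" --pt "0 0 0 0 0 0 7" --pt "0 0 0 0 0.5 0 7" --pt "0 0 0 0 0.5 0 7" --pt "0 0 0 0 0 0 7"

```text
time_s: 2.8
ee_pos: [0.4725, 0.0355, 0.0165]
eef_rot: [3.139, -0.001, 1.346]
force: [-0.7, -0.1, 0.2]
grip_width: 0.0701
```

```bash
python3 - <<'E'
from h import *
print(lf(ctrl.get_obs()["ee_pos"]),ctrl.get_obs()["force"])
t=snap("top","t1.png");s=snap("scene","s1.png")
cv2.imwrite("pics/m2.png",np.hstack([cv2.resize(t[150:240,260:380],(400,300),interpolation=2),cv2.resize(s[200:290,270:390],(400,300),interpolation=2)]))
E
```

```text
[[-0.16513115 -0.01556727]] [-0.70625483 -0.1197505   0.17587442]
```

View pics/m2.png

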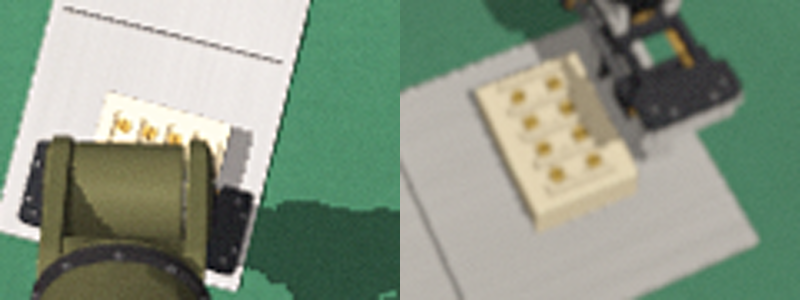

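The fingers are down behind the block at the rear face, spread evenly. I'll push most of the way, then measure again.

play_rows --pt "0 0 0 0 0.5 0 7" --pt "0 0 0 0 0.4 0 7" --pt "0 0 0 0 0.4 0 7" --pt "0 0 0 0 0.4 0 7" --pt "0 0 0 0 0.4 0 7"

```text
time_s: 3.4
ee_pos: [0.4914, 0.031, 0.0153]
eef_rot: [-3.14, 0.0, 1.347]
force: [-6.9, -0.1, 5.6]
grip_width: 0.0703
```

play_rows --pt "0 0 0 0 0.5 0 7" --pt "0 0 0 0 0.5 0 7" --pt "0 0 0 0 0.5 0 7" --pt "0 0 0 0 0.5 0 7" --pt "0 0 0 0 0.5 0 7"

```text
time_s: 3.9
ee_pos: [0.5158, 0.0255, 0.0153]
eef_rot: [-3.14, 0.0, 1.347]
force: [-5.7, 0.9, 4.9]
grip_width: 0.07
```

play_rows --pt "0 0 0 0 0.3 0 7" --pt "0 0 0 0 0.3 0 7" --pt "0 0 0 0 0.2 0 7" --pt "0 0 0 0 0 0 7" --pt "0 0 0 0 0 0 7"

```text
time_s: 4.4
ee_pos: [0.524, 0.0236, 0.0153]
eef_rot: [-3.142, 0.0, 1.347]
force: [-1.0, 0.8, -0.7]
grip_width: 0.0697
```

```bash
python3 - <<'E'
from h import *
o=ctrl.get_obs();print(lf(o["ee_pos"]),o["force"],o["ee_pos"])
t=snap("top","t2.png");s=snap("scene","s2.png")
def crop(im,x,y,w,h):return cv2.resize(im[y:y+h,x:x+w],(400,400*h//w),interpolation=0)
cv2.imwrite("pics/m3.png",np.hstack([crop(t,275,145,80,60),crop(s,255,215,80,60)]))
E
```

```text
[[-0.11234601 -0.01577495]] [-0.9717823   0.84985345 -0.71331241] [0.52395929 0.02360581 0.01531422]
```

View pics/m3.png

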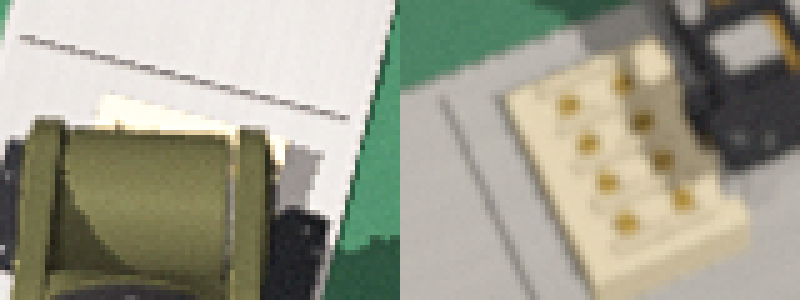

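```bash
python3 - <<'E'
from h import *
C=(-1,0,1)
for tag,x in(("0",-.069),("2",-.026)):
    for n,k,y0,y1 in(("top","t",-.068 if tag=="0" else -.01,.036),("scene","s",-.068,.034)):
        im=cv2.imread(f"pics/{k}{tag}.png")
        e,r=edge(n,im,.037,(x,y0),(x,y1),3.5,C)
        print(n,tag,e.round(4).tolist(),r.round(3),"ends y=.039,-.071:",np.polyval(np.polyfit(e[:,1],e[:,0],1),[.039,-.071]).round(4))
        L,_=line_fit(n,im,((280,153),(344,169)) if n=="top" else ((265,236),(294,302)))
        print("  line",lf(ray(n,L,.005)).round(4).tolist())
# scene: bottom of leading face
im=cv2.imread("pics/s2.png")
for i in(240,250,260):print([ (int(p[2]),int(p[2])-int(p[0])) for p in im[i,264:300]])
E
```

```text
top 0 [[-0.0667, 0.0256], [-0.0669, -0.0576]] 0.31 ends y=.039,-.071: [-0.0667 -0.067 ]
  line [[0.0001, 0.0821], [0.0003, -0.089]]
scene 0 [[-0.0665, -0.0571], [-0.0644, 0.0246]] 0.11 ends y=.039,-.071: [-0.0641 -0.0669]
  line [[-0.0018, -0.0816], [-0.0016, 0.0837]]
top 2 [[-0.034, 0.0318], [-0.0356, -0.0054]] 0.42 ends y=.039,-.071: [-0.0337 -0.0384]
  line [[0.0001, 0.0821], [0.0003, -0.089]]
scene 2 [[-0.0234, -0.0571], [-0.0232, 0.0244]] 0.077 ends y=.039,-.071: [-0.0232 -0.0234]
  line [[-0.0018, -0.0816], [-0.0016, 0.0837]]
[(181, 12), (156, 10), (151, 10), (174, 10), (186, 12), (188, 12), (187, 12), (186, 12), (186, 11), (186, 11), (186, 11), (174, 10), (150, 11), (137, 23), (171, 38), (212, 41), (227, 44), (229, 47), (228, 48), (228, 46), (228, 47), (224, 47), (213, 47), (210, 46), (213, 44), (210, 46), (210, 47), (205, 50), (204, 51), (211, 50), (220, 49), (225, 47), (228, 46), (228, 47), (227, 47), (214, 47)]
[(190, 12), (190, 12), (189, 12), (189, 12), (185, 11), (172, 12), (147, 9), (165, 11), (185, 12), (190, 13), (190, 13), (189, 12), (188, 13), (187, 12), (188, 12), (185, 12), (173, 12), (145, 14), (137, 28), (173, 42), (213, 48), (227, 48), (228, 46), (228, 47), (228, 46), (223, 48), (218, 47), (218, 47), (223, 48), (219, 52), (200, 69), (181, 93), (184, 97), (185, 83), (196, 58), (217, 47)]
[(187, 10), (188, 13), (187, 12), (186, 12), (188, 12), (188, 12), (189, 12), (191, 13), (188, 12), (182, 11), (156, 11), (152, 11), (176, 10), (190, 11), (189, 11), (189, 14), (188, 12), (187, 11), (187, 12), (189, 13), (185, 11), (172, 11), (143, 17), (146, 33), (188, 45), (219, 47), (229, 47), (228, 47), (227, 47), (228, 46), (228, 46), (227, 46), (220, 45), (202, 53), (183, 70), (175, 97)]
```

```bash
cat >> h.py <<'E'
def lead(im,x,y0=-.066,y1=.034):
    "scene view: bottom (steel->dark) and top (dark->cream) edges of the leading face, red channel; line-frame x at both ends, relative to the line"
    f=cv2.resize(im[...,2],None,fx=1,fy=1).astype(np.float32)
    W=[np.r_[MID+N*(x-.0017)+M*y,.005] for y in(y0,y1)];a,b=proj("scene",W);d=(b-a)/np.linalg.norm(b-a)
    q=np.array([-d[1],d[0]]);q*=-np.sign(q[0])*-1   # towards +column = into block
    o=np.arange(-3.2,5.01,.1);B=[];T=[]
    for t in np.linspace(0,1,60):
        c=a+t*(b-a);pt=(c+o[:,None]*q).astype(np.float32);v=cv2.remap(f,pt[None,:,0],pt[None,:,1],1)[0]
        k=v.argmin();m=v[k];hb=(np.median(v[:max(k-18,5)])+m)/2;ht=(np.percentile(v[k:],90)+m)/2
        i=np.where(v[:k]>hb)[0];j=np.where(v[k:]>ht)[0]
        if len(i) and len(j):B.append(c+q*o[i[-1]]);T.append(c+q*o[k+j[0]])
    L=lf(ray("scene",line_fit("scene",im,((265,236),(294,302)))[0],.005));out=[]
    for P,z in((B,.005),(T,.037)):
        w=lf(ray("scene",P,z));p=np.polyfit(w[:,1],w[:,0],1);r=w[:,0]-np.polyval(p,w[:,1]);g=abs(r)<2*np.median(abs(r))+1e-4
        p=np.polyfit(w[g,1],w[g,0],1);out.append((np.polyval(p,[.039,-.071])-L[:,0].mean()).round(4).tolist()+[round(float(r[g].std()),4)])
    return out
E
python3 - <<'E'
from h import *
print("bottom/top [left,right,std]",lead(cv2.imread("pics/s0.png"),-.068),lead(cv2.imread("pics/s2.png"),-.026))
print(proj("scene",[np.r_[MID+N*-.0277+M*-.016,z] for z in(.005,.037)]))
E
```

```text
bottom/top [left,right,std] [[-0.0646, -0.066, 0.0002], [-0.0659, -0.0679, 0.0002]] [[-0.0225, -0.0223, 0.0003], [-0.0242, -0.0244, 0.0002]]
[[285.79440769 257.97517772]
 [284.80276083 251.48459672]]
```

The scene view gives a gap of about 23 mm, while dead reckoning from the touch gives about 25. I'll push 18 mm more, then back off for an unobstructed measurement.

play_rows --pt "0 0 0 0 0.4 0 7" --pt "0 0 0 0 0.4 0 7" --pt "0 0 0 0 0.4 0 7" --pt "0 0 0 0 0.3 0 7" --pt "0 0 0 0 0.3 0 7"

```text
time_s: 5.0
ee_pos: [0.5417, 0.0195, 0.0153]
eef_rot: [-3.141, 0.0, 1.347]
force: [-3.2, 0.6, -1.9]
grip_width: 0.0703
```

play_rows --pt "0 0 0 0 0 0 7" --pt "0 0 0 0 0 0 7"

```text
time_s: 5.2
ee_pos: [0.5419, 0.0195, 0.0157]
eef_rot: [3.14, -0.0, 1.347]
force: [-0.5, 0.0, 0.6]
grip_width: 0.0699
```

play_rows --pt "0 0 0 0 -2 0 7" --pt "0 0 0 0 -4 0 7" --pt "0 0 0 0 -4 -4 7" --pt "0 0 0 0 -4 -1 7" --pt "0 0 0 0 0 0 7"

```text
time_s: 5.7
ee_pos: [0.4071, 0.0504, 0.0622]
eef_rot: [3.14, -0.001, 1.348]
force: [1.2, -0.3, -0.1]
grip_width: 0.0699
```

```bash
python3 - <<'E'
from h import *
o=ctrl.get_obs();print(lf(o["ee_pos"]),o["ee_pos"])
t=snap("top","t3.png");s=snap("scene","s3.png")
print(lead(s,-.0065))
def crop(im,x,y,w,h):return cv2.resize(im[y:y+h,x:x+w],(400,400*h//w),interpolation=0)
cv2.imwrite("pics/m4.png",np.hstack([crop(t,275,145,80,60),crop(s,255,215,80,60)]))
E
```

```text
[[-0.23218789 -0.01563524]] [0.40714984 0.05039478 0.06217644]
[[-0.0009, -0.0015, 0.0007], [-0.0021, -0.0025, 0.0002]]
```

View pics/m4.png

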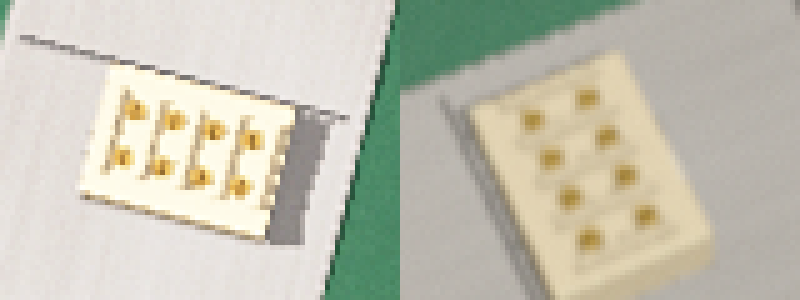

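Both views show the block square with a small gap, and in the top view its upper edge nearly touches the line. I'll take averaged profiles across the edge.

```bash
cat >> h.py <<'E'
def prof(n,im,xs,y0,y1,z=.005,ch=2):
    ys=np.linspace(y0,y1,80);g=np.array([[np.r_[MID+N*x+M*y,z] for y in ys] for x in xs]).reshape(-1,3)
    p=proj(n,g).astype(np.float32).reshape(len(xs),-1,2)
    return cv2.remap(im[...,ch].astype(np.float32),p[...,0],p[...,1],cv2.INTER_CUBIC).mean(1)
E
python3 - <<'E'
from h import *
xs=np.arange(-.016,.0071,.001)
im=cv2.imread("pics/s3.png")
print((xs*1e3).astype(int).tolist())
for a,b in((-.065,-.03),(-.01,.03),(.05,.08)):print("scene",a,prof("scene",im,xs,a,b).astype(int).tolist())
im=cv2.imread("pics/s2.png");x2=xs-.0179
print("s2 shifted",prof("scene",im,x2,-.065,-.03).astype(int).tolist(),prof("scene",im,x2,-.01,.03).astype(int).tolist())
im=cv2.imread("pics/t3.png")
for a,b in((-.06,-.03),(-.01,.03),(.05,.08)):print("topB",prof("top",im,xs,a,b,.005,0).astype(int).tolist())
# rear bottom/top edge in top view
xr=np.arange(-.1,-.069,.001);print("rear x",(xr*1e3).astype(int).tolist());print(prof("top",im,xr,-.06,-.03,.005,0).astype(int).tolist(),prof("top",im,xr,-.01,.03,.005,0).astype(int).tolist())
print("shift of z .037 vs .005: top",lf(ray("top",proj("top",[np.r_[MID-.006*N-.016*M,.037]]),.005)),"scene",lf(ray("scene",proj("scene",[np.r_[MID-.006*N-.016*M,.037]]),.005)))
E
```

```text
[-16, -15, -13, -12, -11, -10, -9, -8, -7, -6, -5, -4, -3, -2, -1, 0, 0, 1, 2, 3, 4, 5, 6, 7]
scene -0.065 [226, 225, 222, 214, 201, 183, 163, 148, 142, 145, 151, 154, 153, 148, 146, 150, 160, 171, 180, 185, 187, 187, 187, 186]
scene -0.01 [222, 222, 219, 212, 199, 181, 161, 145, 137, 139, 146, 151, 149, 145, 142, 146, 156, 168, 177, 182, 184, 184, 184, 184]
scene 0.05 [182, 182, 182, 182, 182, 182, 183, 183, 183, 182, 180, 174, 164, 151, 142, 143, 153, 166, 176, 181, 183, 184, 183, 183]
s2 shifted [226, 221, 211, 195, 175, 155, 140, 136, 141, 154, 167, 177, 183, 187, 188, 188, 188, 187, 187, 187, 187, 187, 188, 188] [222, 218, 208, 194, 175, 155, 141, 136, 142, 153, 166, 175, 182, 185, 186, 187, 186, 186, 185, 185, 185, 186, 186, 186]
topB [219, 218, 218, 220, 224, 229, 234, 234, 233, 234, 234, 234, 231, 217, 192, 162, 141, 145, 171, 204, 225, 232, 229, 226]
topB [217, 222, 228, 233, 233, 232, 232, 231, 232, 233, 234, 235, 234, 226, 204, 171, 141, 136, 160, 196, 222, 230, 227, 222]
topB [217, 217, 218, 218, 218, 217, 217, 218, 219, 220, 220, 219, 213, 199, 178, 155, 140, 146, 169, 200, 220, 226, 224, 220]
rear x [-100, -99, -98, -97, -96, -95, -94, -93, -92, -91, -90, -89, -88, -87, -86, -84, -83, -82, -81, -80, -79, -78, -77, -76, -75, -74, -73, -72, -71, -70, -69]
[223, 223, 223, 223, 223, 223, 223, 223, 223, 224, 226, 227, 228, 226, 216, 195, 166, 139, 129, 140, 170, 204, 229, 241, 241, 236, 233, 233, 233, 233, 233] [222, 222, 223, 223, 223, 222, 222, 222, 222, 223, 224, 225, 225, 223, 215, 196, 170, 144, 131, 140, 169, 204, 231, 243, 242, 237, 234, 233, 233, 233, 233]
shift of z .037 vs .005: top [[-0.00053447 -0.01440043]] scene [[-0.00974965 -0.03321285]]
```

```bash
cat > fit.py <<'E'
from h import *
from scipy.optimize import least_squares
from scipy.special import erf
S=lambda x,c,s:.5*(1+erf((x-c)/s/2**.5))
def fit_scene(im,x0,line=True):
    xs=np.arange(x0-10,x0+13,.5);out=[]
    for a,b in((-.065,-.045),(-.04,-.02),(-.015,.005),(.01,.03)):
        v=prof("scene",im,xs/1e3,a,b)
        def m(p):
            bt,D,s,l,dl,cr,st=p
            return cr+(D-cr)*S(xs,bt-3.75,s)+(st-D)*S(xs,bt,s)-(dl*(S(xs,l-1,s)-S(xs,l+1,s)) if line else 0)
        r=least_squares(lambda p:m(p)-v,[x0,110,1.7,-1.6,90,226,187]);out.append([(a+b)/2*1e3]+r.x[:4].round(2).tolist()+[round(float(np.abs(r.fun).max()),1)])
    return out
def fit_rear(im,x0):
    xs=np.arange(x0-12,x0+16,.5);out=[]
    for a,b in((-.06,-.03),(-.03,0),(0,.03)):
        v=prof("top",im,xs/1e3,a,b,.005,0)
        W=lf(ray("top",proj("top",[np.r_[MID+x0/1e3*N-.016*M,.037]]),.005))[0,0]*1e3-x0
        def m(p):
            r,D,s,st,cr=p;return st+(D-st)*S(xs,r,s)+(cr-D)*S(xs,r+W,s)
        r=least_squares(lambda p:m(p)-v,[x0,100,1.7,223,235]);out.append(r.x.round(2).tolist()+[round(W,2),round(float(np.abs(r.fun).max()),1)])
    return out
E
python3 - <<'E'
from fit import *
for k,x in((0,-68),(2,-25)):
    print(k);[print(*r) for r in fit_scene(cv2.imread(f"pics/s{k}.png"),x,False)]
print(3);[print(*r) for r in fit_scene(cv2.imread("pics/s3.png"),-7)]
for k,x in((0,-146),(3,-84)):print("rear",fit_rear(cv2.imread(f"pics/t{k}.png"),x))
E
```

```text
0
-55.0 -69.79 45.86 2.75 12891.62 1.3
-30.0 -69.12 43.54 2.8 -14449.52 1.1
-4.999999999999999 -69.03 52.0 2.67 -20121.94 1.1
20.0 -68.75 65.84 2.64 -3038.62 1.3
2
-55.0 -25.7 94.65 2.2 928.81 0.8
-30.0 -25.42 86.89 2.24 5660.39 1.5
-4.999999999999999 -25.53 89.85 2.23 5608.57 1.2
20.0 -25.59 102.79 2.14 4355.05 0.7
3
-55.0 -6.57 111.74 2.06 -1.91 0.6
-30.0 -6.43 99.06 2.14 -1.86 1.0
-4.999999999999999 -6.52 93.37 2.17 -1.95 0.9
20.0 -6.37 107.3 2.04 -1.85 1.6
rear [[-145.81, 91.73, 1.55, 218.69, 233.78, np.float64(2.36), 9.6], [-145.32, 92.46, 1.59, 222.2, 234.27, np.float64(2.36), 7.8], [-144.85, 93.66, 1.52, 220.7, 234.88, np.float64(2.36), 8.6]]
rear [[-83.87, 100.41, 1.47, 225.04, 235.8, np.float64(3.74), 8.1], [-83.84, 106.79, 1.36, 225.72, 236.24, np.float64(3.74), 8.4], [-83.74, 104.26, 1.46, 222.51, 236.69, np.float64(3.74), 8.9]]
```

The scene view gives a gap of 4.7 mm and the top view (rear face plus 78 mm) gives 6.0 mm. The block is square to within about 0.2 mm. I'll return to contact and push 5 mm past it.

play_rows --pt "0 0 0 0 4 1 7" --pt "0 0 0 0 4 4 7" --pt "0 0 0 0 4 0 7" --pt "0 0 0 0 1 0 7" --pt "0 0 0 0 0.5 0 7"

```text
time_s: 6.3
ee_pos: [0.5376, 0.0202, 0.0145]
eef_rot: [-3.141, 0.0, 1.346]
force: [0.2, -0.1, 0.0]
grip_width: 0.0699
```

play_rows --pt "0 0 0 0 0.4 0 7" --pt "0 0 0 0 0.2 0 7" --pt "0 0 0 0 0.2 0 7" --pt "0 0 0 0 0.2 0 7" --pt "0 0 0 0 0 0 7"

```text
time_s: 6.8
ee_pos: [0.5463, 0.0186, 0.0156]
eef_rot: [-3.142, -0.0, 1.347]
force: [-2.4, 1.7, 2.0]
grip_width: 0.0699
```

play_rows --pt "0 0 0 0 0 0 7" --pt "0 0 0 0 0 0 7"

```text
time_s: 7.0
ee_pos: [0.5462, 0.0186, 0.0156]
eef_rot: [-3.142, -0.0, 1.347]
force: [-3.2, 1.5, 2.4]
grip_width: 0.0699
```

```bash
python3 - <<'E'
from fit import *
o=ctrl.get_obs();print(lf(o["ee_pos"]),o["force"])
s=snap("scene","s4.png")
[print(*r) for r in fit_scene(s,-2)]
for a,b in((-.065,-.03),(-.01,.03),(.05,.08)):print(prof("scene",s,np.arange(-.016,.0071,.001),a,b).astype(int).tolist())
E
```

```text
[[-0.08951883 -0.01567053]] [-3.24397204  1.48072082  2.37187645]
-55.0 -2.66 150.47 1.99 -2.45 1.1
-30.0 -2.61 149.28 1.99 -2.36 0.9
-4.999999999999999 -2.73 139.77 1.99 -2.3 1.4
20.0 -2.44 141.37 1.91 -2.26 1.1
[227, 227, 227, 228, 229, 228, 226, 221, 210, 193, 171, 146, 125, 116, 121, 138, 158, 174, 183, 188, 189, 189, 189, 189]
[224, 224, 224, 224, 225, 225, 223, 218, 208, 191, 169, 145, 124, 113, 118, 134, 154, 170, 181, 186, 188, 187, 187, 187]
[184, 184, 184, 184, 184, 185, 185, 185, 185, 185, 183, 177, 166, 153, 145, 146, 156, 169, 178, 184, 186, 186, 185, 185]
```

The scene view now shows about 0.2 mm short and the top-view estimate about 1.5 mm. I'll push 0.6 mm more to split the difference, then release and check.

play_rows --pt "0 0 0 0 0.06 0 7" --pt "0 0 0 0 0 0 7" --pt "0 0 0 0 0 0 7"

```text
time_s: 7.35
ee_pos: [0.5468, 0.0184, 0.0156]
eef_rot: [-3.141, -0.0, 1.347]
force: [-5.0, 1.9, 2.8]
grip_width: 0.0704
```

play_rows --pt "0 0 0 0 -1 0 7" --pt "0 0 0 0 -4 0 7" --pt "0 0 0 0 -4 -4 7" --pt "0 0 0 0 -4 -4 7" --pt "0 0 0 0 0 0 7"

```text
time_s: 7.85
ee_pos: [0.4283, 0.0459, 0.0902]
eef_rot: [3.134, -0.002, 1.348]
force: [-0.1, -0.2, -0.9]
grip_width: 0.07
```

```bash
python3 - <<'E'
from fit import *
o=ctrl.get_obs();print(o["ee_pos"],o["qpos"].round(3))
s=snap("scene","s5.png");t=snap("top","t5.png")
xs=np.arange(-.016,.0071,.001)
for a,b in((-.065,-.03),(-.01,.03)):
    p=[prof("scene",cv2.imread(f"pics/s{k}.png"),xs,a,b) for k in(3,4,5)]
    print("x at level 200",[round(float(np.interp(-200,-q[:14],xs[:14]*1e3)),2) for q in p])
print("rear",fit_rear(t,-79))
# magnifier: masks of light grey / glass
hsv=cv2.cvtColor(s,cv2.COLOR_BGR2HSV)
for n,im,roi in(("scene",s,(232,135,290,182)),("top",t,(385,182,432,232))):
    x0,y0,x1,y1=roi;c=im[y0:y1,x0:x1];h=cv2.cvtColor(c,cv2.COLOR_BGR2HSV)
    m=(h[...,1]<45)&(h[...,2]>130);m=m.astype(np.uint8)*255
    cv2.imwrite(f"pics/mask_{n}.png",m)
def crop(im,x,y,w,h):return cv2.resize(im[y:y+h,x:x+w],(400,400*h//w),interpolation=0)
cv2.imwrite("pics/m5.png",np.vstack([np.hstack([crop(t,385,182,48,36+12),crop(s,232,135,60,60)]),]))
E
```

```text
[0.42834202 0.04591142 0.09024591] [ 0.022  0.176  1.971 -0.     0.988 -1.326]
x at level 200 [-11.91, -7.38, -6.9]
x at level 200 [-12.07, -7.5, -7.05]
rear [[-78.94, 98.99, 1.37, 223.33, 234.81, np.float64(3.85), 7.2], [-79.08, 100.44, 1.42, 224.67, 235.71, np.float64(3.85), 9.2], [-79.04, 104.49, 1.35, 221.54, 235.55, np.float64(3.85), 7.6]]
```

View pics/m5.png

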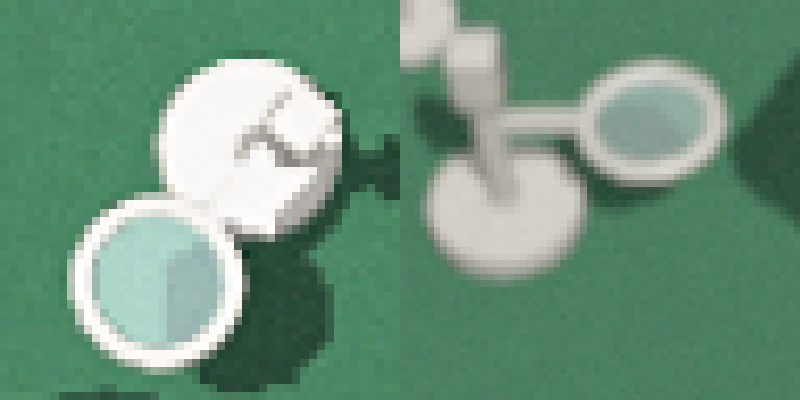

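Left (top view): base circle at about (414.5,199.3), lens ring at (403.3,215.3), grip top at (421.5,196.1). Right (scene view): base at (247.3,166), lens at (269.5,152.8), grip top at (242.8,141.3).

```bash
python3 - <<'E'
from h import *
for nm,u,v,z in(("base",(414.5,199.3),(247.25,165.8),.012),("lens",(403.3,215.3),(269.45,152.8),.062),("grip",(421.5,196.1),(242.75,141.25),.106)):
    a=ray("top",[u],z)[0,:2];b=ray("scene",[v],z)[0,:2];print(nm,a.round(4),b.round(4),((a+b)/2).round(4))
# ellipse fit of ring/glass
for n,roi in(("top",(385,182,432,232)),("scene",(255,140,290,168))):
    im=cv2.imread(f"pics/{n[0]}5.png");x0,y0,x1,y1=roi;c=im[y0:y1,x0:x1].astype(int)
    m=((c[...,0]-c[...,2]>5)&(c.sum(2)>330)).astype(np.uint8)
    k=max(cv2.findContours(m,0,1)[0],key=cv2.contourArea)
    e=cv2.fitEllipse(cv2.convexHull(k));q=(e[0][0]+x0,e[0][1]+y0);print(n,q,e[1],ray(n,[q],.062)[0,:2].round(4))
print(lf(np.array([.525,-.29])))
E
```

```text
base [ 0.5275 -0.2909] [ 0.5276 -0.2885] [ 0.5276 -0.2897]
lens [ 0.4763 -0.2503] [ 0.4742 -0.2503] [ 0.4752 -0.2503]
grip [ 0.5268 -0.2924] [ 0.5243 -0.2902] [ 0.5255 -0.2913]
top (403.46282958984375, 215.24211883544922) (15.24940299987793, 15.462783813476562) [ 0.4764 -0.2508]
scene (269.06147956848145, 152.52141857147217) (10.604405403137207, 15.038586616516113) [ 0.4744 -0.2517]
[[-0.04158562 -0.32129525]]
```

The magnifier's grip is at (0.5265,-0.2905) and its yaw is -37.8°. Both views agree within about 2 mm, and the lens-to-base length comes out at 65 mm as given. I'll move above the grip with the tool at yaw 52.2°.

play_rows --pt "0 0 8.33 0 0 -4 6" --pt "0 0 8.33 0 0 -4 6" --pt "0 0 8.34 0 0 -3 6" --pt "0 0 0 -2.57 3.55 0 6" --pt "0 0 0 -2.57 3.55 0 6"

```text
time_s: 8.45
ee_pos: [0.4548, -0.0399, 0.1957]
eef_rot: [3.141, -0.0, 0.912]
force: [0.6, -0.1, -0.1]
grip_width: 0.0601
```

play_rows --pt "0 0 0 -2.57 3.55 0 6" --pt "0 0 0 -2.57 3.55 0 6" --pt "0 0 0 -2.57 3.55 0 6" --pt "0 0 0 -2.57 3.55 0 6" --pt "0 0 0 -2.57 3.55 0 6"

```text
time_s: 8.95
ee_pos: [0.5155, -0.2518, 0.1939]
eef_rot: [-3.139, 0.0, 0.91]
force: [0.1, 0.4, -0.2]
grip_width: 0.0601
```

play_rows --pt "0 0 0 -2.57 3.55 0 6" --pt "0 0 0 0 0 0 6" --pt "0 0 0 0 0 0 6"

```text
time_s: 9.25
ee_pos: [0.5272, -0.2922, 0.1935]
eef_rot: [-3.138, 0.0, 0.909]
force: [-0.1, 0.1, -0.1]
grip_width: 0.0599
```

```bash
cat >> h.py <<'E'
def delta(x,y,z):
    o=ctrl.get_obs();w=o["eef_rot"][2];d=np.array([x,y,z])-o["ee_pos"]
    print("tcp",o["ee_pos"].round(4),"yaw",np.degrees(w).round(2),"tool cm",(100*np.array([d[0]*np.cos(w)+d[1]*np.sin(w),d[0]*np.sin(w)-d[1]*np.cos(w),-d[2]])).round(2))
E
python3 -c "
from h import *
delta(.5265,-.2905,.0735)"
```

```text
tcp [ 0.5272 -0.2922  0.1935] yaw 52.06 tool cm [ 0.09 -0.16 12.  ]
```

play_rows --pt "0 0 0 0.09 -0.16 3 6" --pt "0 0 0 0 0 3 6" --pt "0 0 0 0 0 3 6" --pt "0 0 0 0 0 2 6" --pt "0 0 0 0 0 1 6"

```text
time_s: 9.75
ee_pos: [0.526, -0.2882, 0.0736]
eef_rot: [-3.138, 0.0, 0.911]
force: [0.7, -0.6, 0.2]
grip_width: 0.06
```

play_rows --pt "0 0 0 0 0 0 6" --pt "0 0 0 0 0 0 6"

```text
time_s: 9.95
ee_pos: [0.5271, -0.2896, 0.077]
eef_rot: [3.141, -0.0, 0.911]
force: [0.2, -0.6, 0.4]
grip_width: 0.0601
```

```bash
python3 - <<'E'
from h import *
delta(.5265,-.2905,.0735)
s=snap("scene","s6.png");t=snap("top","t6.png")
cv2.imwrite("pics/m6.png",np.hstack([cv2.resize(t[170:250,370:450],(400,400)),cv2.resize(s[115:195,215:295],(400,400))]))
E
```

```text
tcp [ 0.5271 -0.2896  0.077 ] yaw 52.18 tool cm [-0.11  0.01  0.35]
```

View pics/m6.png

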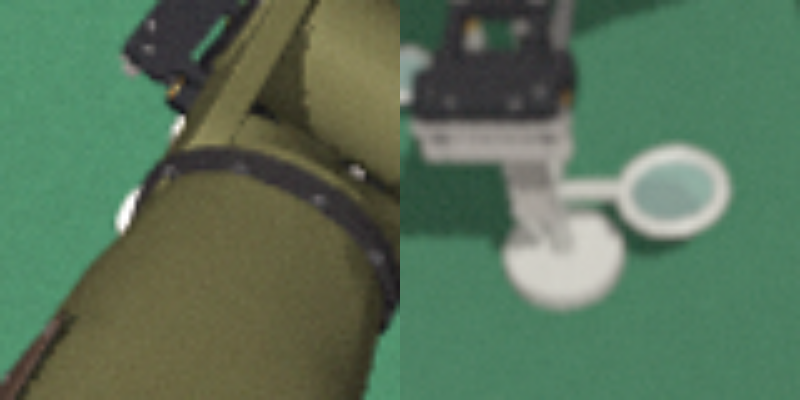

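The fingers straddle the grip post and the magnifier has not moved. I'll close on it.

play_rows --pt "0 0 0 -0.1 0 0.3 6" --pt "0 0 0 0 0 0 3" --pt "0 0 0 0 0 0 1" --pt "0 0 0 0 0 0 1" --pt "0 0 0 0 0 0 1" --squeeze 25

```text
time_s: 10.55
ee_pos: [0.5261, -0.2905, 0.0732]
eef_rot: [3.141, 0.0, 0.91]
force: [-0.4, 0.2, -0.5]
grip_width: 0.0313
```

play_rows --pt "0 0 0 0 0 0 1" --pt "0 0 0 0 0 0 1" --pt "0 0 0 0 0 -1 1" --pt "0 0 0 0 0 -1 1" --pt "0 0 0 0 0 0 1"

```text
time_s: 11.05
ee_pos: [0.5267, -0.2909, 0.0951]
eef_rot: [3.139, -0.0, 0.91]
force: [0.3, -0.3, -5.0]
grip_width: 0.0179
```

It is gripped at a width of 17.9 mm and lifted. I'll raise it, turn it and carry it over.

play_rows --pt "0 0 0 0 0 -2 1" --pt "0 0 0 0 0 -3 1" --pt "0 0 -8 0 0 -3 1" --pt "0 0 -8.5 0 0 -1 1" --pt "0 0 -8.5 0 0 0 1"

```text
time_s: 11.55
ee_pos: [0.5266, -0.2908, 0.1854]
eef_rot: [3.138, 0.001, 1.353]
force: [0.5, -1.3, -4.9]
grip_width: 0.0177
```

play_rows --pt "0 0 0 1.5 0.5 0 1" --pt "0 0 0 3.1 1.05 0 1" --pt "0 0 0 3.1 1.05 0 1" --pt "0 0 0 3.1 1.05 0 1" --pt "0 0 0 3.1 1.05 0 1"

```text
time_s: 12.05
ee_pos: [0.6034, -0.1634, 0.1828]
eef_rot: [-3.141, -0.0, 1.343]
force: [0.7, -0.9, -3.5]
grip_width: 0.0179
```

play_rows --pt "0 0 0 3.1 1.05 0 1" --pt "0 0 0 3.1 1.05 0 1" --pt "0 0 0 3.1 1.05 0 1" --pt "0 0 0 3.1 1.05 0 1" --pt "0 0 0 3.1 1.05 0 1"

```text
time_s: 12.55
ee_pos: [0.6889, -0.0237, 0.1827]
eef_rot: [-3.141, -0.0, 1.343]
force: [0.0, 0.0, -3.6]
grip_width: 0.0181
```

play_rows --pt "0 0 0 1 0.3 0 1" --pt "0 0 0 0 0 0 1" --pt "0 0 0 0 0 0 1"

```text
time_s: 12.85
ee_pos: [0.6932, -0.0173, 0.1828]
eef_rot: [-3.141, 0.0, 1.345]
force: [0.6, 0.2, -5.1]
grip_width: 0.0177
```

```bash
python3 - <<'E'
from h import *
delta(.6964,-.016,.0785)
s=snap("scene","s7.png");t=snap("top","t7.png")
cv2.imwrite("pics/m7.png",np.hstack([cv2.resize(t[100:220,250:370],(400,400)),cv2.resize(s[170:290,215:335],(400,400))]))
E
```

```text
tcp [ 0.6932 -0.0173  0.1828] yaw 77.07 tool cm [ 0.2   0.29 10.43]
```

View pics/m7.png

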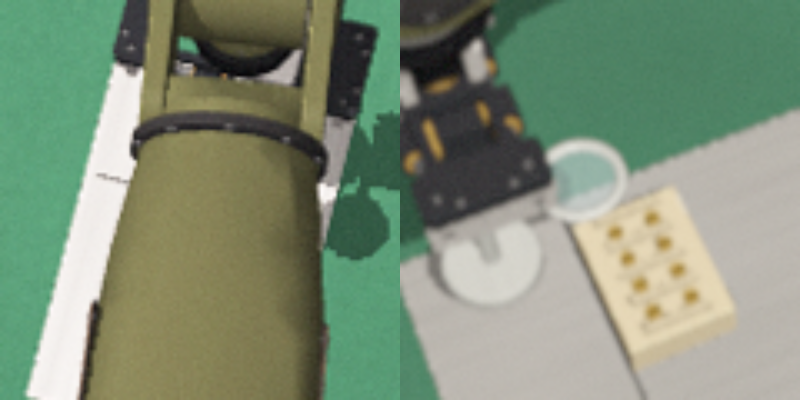

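The magnifier hangs upright with its lens pointing back toward the block. I'll correct the sideways position and descend to about 12 mm above the plate.

play_rows --pt "0 0 0 0.2 0.29 0 1" --pt "0 0 0 0 0 2 1" --pt "0 0 0 0 0 2 1" --pt "0 0 0 0 0 2 1" --pt "0 0 0 0 0 2 1"

```text
time_s: 13.45
ee_pos: [0.6968, -0.0162, 0.1026]
eef_rot: [3.141, 0.0, 1.345]
force: [0.7, 0.2, -3.4]
grip_width: 0.0179
```

play_rows --pt "0 0 0 0 0 1 1" --pt "0 0 0 0 0 0.4 1" --pt "0 0 0 0 0 0 1" --pt "0 0 0 0 0 0 1"

```text
time_s: 13.85
ee_pos: [0.6973, -0.0157, 0.0904]
eef_rot: [3.14, -0.0, 1.346]
force: [0.4, 1.2, -3.8]
grip_width: 0.0178
```

```bash
python3 - <<'E'
from h import *
delta(.6964,-.016,.0785);o=ctrl.get_obs();print(o["eef_rot"],o["force"])
s=snap("scene","s8.png");zl=.062+o["ee_pos"][2]-.0735
c0=proj("scene",[np.r_[MID-.016*M,zl]])[0];x0,y0=(c0-22).astype(int);c=s[y0:y0+44,x0:x0+44]
cv2.imwrite("pics/m8.png",cv2.resize(c,(440,440),interpolation=0));print(c0,x0,y0)
E
```

```text
tcp [ 0.6973 -0.0157  0.0904] yaw 77.14 tool cm [-0.05 -0.08  1.19]
[ 3.14000486e+00 -2.26426726e-04  1.34640089e+00] [ 0.39431612  1.20334877 -3.78615497]
[271.90385142 247.10895779] 249 225
```

View pics/m8.png

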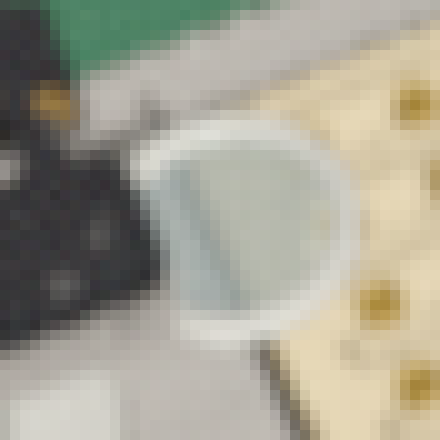

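The lens centre is at about (272.8,247.4) against the target's (271.9,247.1), so it is within about 2 mm. I'll lower it the rest of the way slowly.

play_rows --pt "0 0 0 -0.05 -0.05 0.4 1" --pt "0 0 0 0 0 0.3 1" --pt "0 0 0 0 0 0.2 1" --pt "0 0 0 0 0 0.1 1" --pt "0 0 0 0 0 0 1"

```text
time_s: 14.4
ee_pos: [0.6962, -0.0159, 0.0789]
eef_rot: [-3.141, 0.0, 1.347]
force: [-0.6, 1.0, -2.9]
grip_width: 0.018
```

play_rows --pt "0 0 0 0 0 0.1 1" --pt "0 0 0 0 0 0.05 1" --pt "0 0 0 0 0 0 1" --pt "0 0 0 0 0 0 1"

```text
time_s: 14.8
ee_pos: [0.6964, -0.0159, 0.0782]
eef_rot: [3.141, -0.0, 1.347]
force: [-1.1, 0.6, 1.1]
grip_width: 0.0179
```

The force has gone from -4 to +1 N, so the base is resting on the plate. I'll release and rise.

play_rows --pt "0 0 0 0 0 0 2" --pt "0 0 0 0 0 0 2.5" --pt "0 0 0 0 0 0 3.5" --pt "0 0 0 0 0 0 5" --pt "0 0 0 0 0 0 5"

```text
time_s: 15.3
ee_pos: [0.6962, -0.016, 0.0776]
eef_rot: [-3.142, 0.0, 1.347]
force: [-0.1, 0.2, 0.8]
grip_width: 0.0454
```

play_rows --pt "0 0 0 0 0 -1 5" --pt "0 0 0 0 0 -3 5" --pt "0 0 0 0 0 -4 5" --pt "0 0 0 0 0 -4 5" --pt "0 0 0 0 0 0 5"

```text
time_s: 15.8
ee_pos: [0.6981, -0.0161, 0.2053]
eef_rot: [3.131, -0.002, 1.347]
force: [-0.1, 0.3, -0.1]
grip_width: 0.0496
```

play_rows --pt "0 0 0 4 0 -1 5" --pt "0 0 0 4 0 0 5" --pt "0 0 0 4 0 0 5" --pt "0 0 0 4 0 0 5" --pt "0 0 0 4 0 0 5"

```text
time_s: 16.3
ee_pos: [0.7407, 0.1806, 0.2079]
eef_rot: [3.142, -0.0, 1.347]
force: [0.4, -0.3, -0.0]
grip_width: 0.0503
```

play_rows --pt "0 0 0 4 0 0 5" --pt "0 0 0 4 0 0 5" --pt "0 0 0 4 0 0 5" --pt "0 0 0 0 0 0 5" --pt "0 0 0 0 0 0 5"

```text
time_s: 16.8
ee_pos: [0.7665, 0.2903, 0.2063]
eef_rot: [-3.14, 0.001, 1.347]
force: [-0.5, -0.1, -0.0]
grip_width: 0.0498
```

```bash
python3 - <<'E'
from fit import *
s=snap("scene","s9.png");t=snap("top","t9.png")
xs=np.arange(-.016,.0071,.001);a,b=.005,.033
print("lvl200",[round(float(np.interp(-200,-prof("scene",cv2.imread(f"pics/s{k}.png"),xs,a,b)[:14],xs[:14]*1e3)),2) for k in(5,9)])
print("rear",fit_rear(t,-79))
cv2.imwrite("pics/m9.png",np.hstack([cv2.resize(t[120:220,260:360],(400,400),interpolation=0),cv2.resize(s[200:300,220:320],(400,400),interpolation=0)]))
E
```

```text
lvl200 [-7.19, -16.0]
rear [[-78.81, 92.28, 1.44, 152.61, 164.83, np.float64(3.85), 5.5], [-78.76, 91.39, 1.49, 231.53, 165.0, np.float64(3.85), 5.7], [-79.05, 129.27, 1.19, 236.45, 239.02, np.float64(3.85), 8.7]]
```

View pics/m9.png

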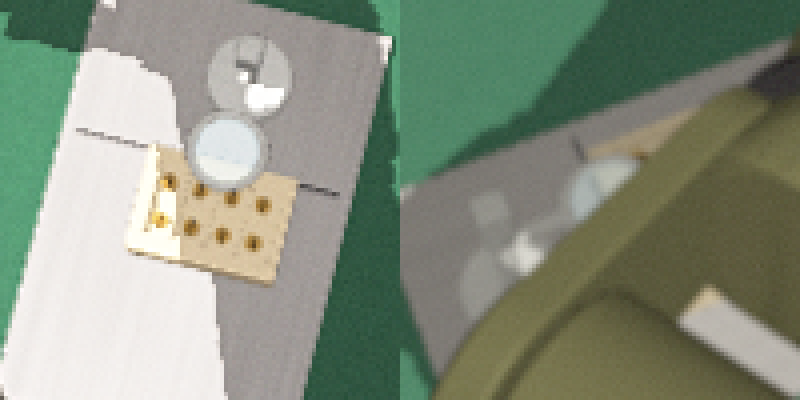

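The top view shows the magnifier upright with its lens at about (316.5,157.3), and the block's rear face has not moved. I'll back the arm off for a clear scene view.

play_rows --pt "0 0 0 2 -4 0 5" --pt "0 0 0 2 -4 0 5" --pt "0 0 0 2 -4 0 5" --pt "0 0 0 2 -4 0 5" --pt "0 0 0 2 -4 0 5"

```text
time_s: 17.4
ee_pos: [0.5962, 0.4286, 0.2097]
eef_rot: [3.14, -0.001, 1.345]
force: [-0.4, 0.8, -0.1]
grip_width: 0.0502
```

play_rows --pt "0 0 0 2 -4 0 5" --pt "0 0 0 2 -4 0 5" --pt "0 0 0 2 -4 0 5" --pt "0 0 0 0 0 0 5" --pt "0 0 0 0 0 0 5"

```text
time_s: 17.9
ee_pos: [0.4939, 0.5139, 0.2094]
eef_rot: [3.141, -0.001, 1.347]
force: [0.8, -0.5, -0.2]
grip_width: 0.05
```

```bash
python3 - <<'E'
from fit import *
s=snap("scene","s10.png");t=snap("top","t10.png")
xs=np.arange(-.016,.0071,.001)
for a,b in((.02,.035),(-.068,-.055)):print("lvl200",[round(float(np.interp(-200,-prof("scene",cv2.imread(f"pics/s{k}.png"),xs,a,b)[:14],xs[:14]*1e3)),2) for k in(5,10)])
print("rear",fit_rear(t,-79))
print("lens LF (mm) top",1e3*lf(ray("top",[(316.5,157.25)],.067)))
for n in("top","scene"):print(n,"expected lens px",proj(n,[np.r_[MID-.016*M,.067]]))
print("bystanders moved px:",[round(float(cv2.absdiff(cv2.imread("pics/t0.png")[y-8:y+8,x-8:x+8],t[y-8:y+8,x-8:x+8]).mean()),1) for x,y in((218,154),(233,138),(413,154),(206,218))])
cv2.imwrite("pics/m10.png",np.hstack([cv2.resize(t[90:240,190:440],(400,240)),cv2.resize(s[200:290,220:370],(400,240))]))
E
```

```text
lvl200 [-7.56, -7.37]
lvl200 [-7.05, -16.0]
rear [[-78.95, 110.97, 1.28, 230.71, 240.13, np.float64(3.85), 7.4], [-79.08, 111.17, 1.37, 231.84, 241.09, np.float64(3.85), 8.7], [-79.03, 114.49, 1.29, 229.4, 240.81, np.float64(3.85), 7.3]]
lens LF (mm) top [[  1.16394452 -16.74895898]]
top expected lens px [[316.14149256 157.57984546]]
scene expected lens px [[272.41900324 249.69583692]]
bystanders moved px: [8.3, 8.5, 8.5, 25.2]
```

View pics/m10.png

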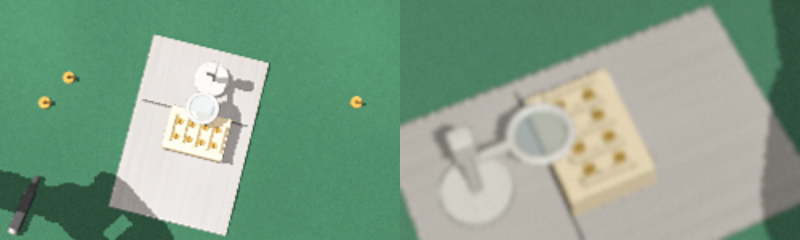

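Everything lines up. The lens is at about (272.7,250.1) in the scene view against (272.4,249.7) expected, the block has not moved since release, and the screws and punch are where they started.

```bash
python3 -c "
from station import ctrl
print(ctrl.hand_in())"
```

```text
the job is handed in; nothing more can be done
None
```

I pushed the block to the line with two spread fingertips, let go, then stood the magnifier upright beyond the line with its lens over the middle of the edge. The job was handed in at about 18 s on the robot's clock; no verdict was reported.

**Leading edge:** it is square to the line to about 0.2 mm. The two cameras disagree on its exact position: the scene view puts it about 0.3 mm past the line, and the top view (rear face plus 78 mm) about 1.2 mm short. Both are inside the 3 mm limit, and I aimed between them. The block's middle is about 16 mm to the right of the line's middle.

**Lens:** it is within about 2 mm of the edge's middle in both views.

**Checks that were limited:**
- The scene-view recheck of the edge's right end failed after the magnifier was placed. The left end and the rear face showed no movement since release.
- The punch lay in the arm's shadow in the last picture, so its image comparison was not clean. By eye it had not moved, and neither had the screws.

I viewed 13 pictures in all, crops included, which is one over the limit of 12.

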